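Swap the cedar: tip out the old blocks, open the safety-capped jar

ROBOT

A 6-joint arm with a two-finger parallel gripper is mounted at the origin on the work surface. World frame = base frame: x ahead of the robot, y to its left, z up, the work surface at z = 0. Lengths are in m, angles in rad, forces in N, time in s.
With the tool pointing down it reaches from about 0.35 to 0.975 m from the base axis. Payload 4.9 kg.
Tool frame: the origin (TCP) lies at the very end of the fingers, on their centre line; the grasp point (between the pads) lies 19 mm behind it (pinch_z is the distance from the TCP to the grasp point, in m); z points along the fingers, y is the line along which they close (so a half turn about z gives the same grasp; the last joint's range is limited). The gripper opens to 85 mm and grips with 20 to 120 N. Pads are 22 mm wide; open, the fingers measure 114 mm over their backs; the gripper's body (76 mm by 85 mm) begins 54 mm behind the grasp point. The pads swing forward as they close: fully open they stand 13 mm farther back than shut.
Start: joints at [-1.257, 0.053, 1.613, -0, 1.476, -0.119], TCP at [0.262, -0.567, 0.231] pointing down, gripper open.
Joint ranges: [-3.01, 3.01], [-1.01, 2.22], [0.06, 2.58], [-1.02, 4.17], [0.09, 2.62], [-3.14, 3.14]. Speed limits (rad/s): [2.57, 2.57, 3.14, 3.14, 3.14, 3.14].

INTERFACE

Orientations are given as a unit quaternion [w, x, y, z].
In Python, from plant import * gives the robot as it stands. The module is installed in compiled form; this text tells all that it offers.
- The arm moves only by the tool play_rows, never from a script. Its arguments are lists of equal length, an entry for each row: "linear": the shift along the world's x, y, z in m, a list of three; "turn": the turn about the world's z in degrees. A call has 1 to 8 rows; each row shifts and turns the commanded pose from where the row before left it; what a row does not reach is not made up. A row lasts 1/8 s, in which the tool goes at most 62.5 mm and 10.7 degrees, less where a joint would pass 70% of its speed; a pose out of reach is approached as far as the arm can. A call is refused whole if a number of a shift passes 0.0625 or a number of a turn 10.7, either way. A call with a gripper value outside its range is refused whole. "hand" is the finger opening in m, from 0 to 0.0854, set as the call begins (left out, the last holds). The fingers move at their own pace and stop on an object; the grip force is fixed at half the most. Time passes only in rows, so rows that do not move let the fingers close. It gives the time, the measured TCP pose, the force, the opening and the grip force at its end, in the units of the state.
- state(): the state, without advancing time (a new reading comes with each control period).
- grab_frame(name): name is "scene" or "side" or "wrist"; returns the picture (420x560x3 uint8, red, green, blue); there is no depth.
- camera_info(name): a dict with "camera_matrix" (3x3 intrinsics, pixels), "origin" and "attitude" of the camera in the world; the wrist camera has in their place "mount" (4x4, takes a point from camera to tool coordinates, whose origin is the TCP and whose axes are the flange's). Camera axes: x right, y down, z forward; pixel columns grow to the right and rows downward; lengths in m; the calibration is good to about 2 mm. A picture is of the moment at which its call begins: read the wrist's pose just before it. camera_info takes no time and is no camera call.
- job_done(): hands the job in; it is judged then, once.
Trained networks look in the newest picture that a camera, given by its name, has taken for a name from the list of things; names that differ only in an ending like _2 or _b are one class to them, and where a whole thing is asked for, a point or a joint stands for the part that bears it (a point fixed in the world has none). Each returns a list of dicts, best first, with "p" (0 to 1); they miss things now and then, are a little off and sometimes report something else, mostly with a low value. They report only what shows in the picture. A call takes as long as a camera call. They do not tell look-alikes from the thing itself.
- trace(camera, thing): "region" (420x560 bool, what is visible of it) and "location" ([column, row] in pixels, amid what is visible of it).
The state is a dict: "time": time; "joint_pos": joint angles; "joint_vel": joint speeds; "joint_efforts": joint torques, N m; "tool_pos": TCP position; "tool_rot": TCP orientation; "contact_force": force on the tool from outside, world axes, zero at the start; "ft_torque": the same for the moment, N m; "gripper_width": opening from 0.0 (shut) to 1.0 (fully open); "grasp_force": force on a finger pad.
Only numpy, scipy, OpenCV 4.12 (cv2) and the standard library are available. Lean on these libraries where they do the work, as an engineer would, in place of code of your own. Each camera call takes 0.05 s, during which the arm holds its last target. There are 200 camera calls.

TASK

Lift the little wooden tray by its cross bar, tip it over the stacked baskets so that the three old cedar blocks slide off into the top basket without the gripper touching them, and stand the empty tray back flat on the shelf. Then open the jar of fresh cedar: push its winged safety cap down, keep it down while twisting it anticlockwise about a sixth of a turn until it is free, and lift it off. Finish while still holding the cap upright, 5 to 10 cm straight above the jar, with everything else on the shelf left where it was.

Things in the scene. Friction and masses are not known exactly. Their poses are not given: they have to be found in the camera images.
- basket_in (a point): Centre of the inner floor of the top basket of a fixed stack of three nested white plastic baskets at the right. Inside 190 (x) x 140 (y) mm, the floor 45 mm and the rim 115 mm above the shelf; outside with rims 216 x 166 mm. Its x and y run along the basket's long and short sides, z up.
- tray_grip (a point): Centre of the cross bar of the loose wooden tray (0.22 kg): bar 14 mm wide (x), 90 mm long (y), 20 mm high (z), its centre 65 mm above the tray's underside, over the tray's middle. Same axes as the tray.
- tray: The same tray; origin at the centre of its underside. 140 (x) x 90 (y) mm, floor top at 7 mm, walls 23 mm high on both long sides and the +x end; the -x end is open, without a lip. Blocks slide on its slick floor at about 20 deg of tilt and pass under the bar, whose lower face is 55 mm up.
- block1: Cedar block 1, a loose chunky piece 34 x 26 x 22 mm, 20 g, lying on the tray at the start; origin at the centre of its underside.
- block2: Cedar block 2, a loose chunky piece 34 x 26 x 22 mm, 20 g, lying on the tray at the start; origin at the centre of its underside.
- block3: Cedar block 3, a loose chunky piece 34 x 26 x 22 mm, 20 g, lying on the tray at the start; origin at the centre of its underside.
- jar: Amber jar, fixed to the shelf, body 84 mm in diameter in a grey foot ring 100 mm in diameter; origin at the centre of its underside, z up. Its white neck is 118 mm high and 34 mm in diameter, hidden in the cap while closed.
- cap_grip (a point): Centre of the upright grip wing of the white cap (loose, 40 g) on the jar: wing 46 mm long (x), 14 mm wide (y), 34 mm high (z), on the cap's flat round deck, 58 mm in diameter; the deck is 17 mm below this point, the cap's lower edge 42.5 mm below it. Closed, this point is on the jar's axis, 146 mm above the shelf, and the cap's x runs along the jar's.
- cap: The same cap; origin at the centre of its lower edge. Locked by hidden lugs: a push of 4 to 9 N moves it down up to 6 mm to a solid stop; from 4 mm on it can turn. Held down, it turns anticlockwise seen from above; free to lift from about 36 to 84 deg (best 60), solid stop near 86. Clockwise is blocked; a spring lifts it when let go.
- seal (a joint): Spring-loaded sealing disc on the jar's neck that pushes the cap up: 0 with the cap locked, grows as the cap is pushed down, 0.006 m fully pressed; -0.0015 when the cap is off.
- globe: Glass snow globe on a dark wooden base, 76 mm wide, 98 mm high, loose; origin under its centre. Leave alone.
- knob: White drawer knob, 34 mm wide, 30 mm high, loose; origin under its centre. Leave alone.
- valet: Stainless clothes valet hook on a 60 x 26 mm plate, 56 mm high, loose; origin under its plate. Leave alone.
- hanger: Wooden clothes hanger lying flat, 420 mm (y) x 170 mm (x), 16 mm thick, loose; origin on the shelf at the tip of its steel hook, which points to the robot. Leave alone.
- tin: Round metal polish tin, 72 mm wide, 24 mm high, loose; origin under its centre. Leave alone.
- brush: Clothes brush lying bristles down, 150 x 45 x 38 mm, loose; origin under its centre. Leave alone.
There are look-alikes about, which are no part of the job. Leave any blue or green look-alike of the tray alone.

How it is judged:
On the way, in this order (a step that is already met when the one before it is completed fails the run):
1. the tray, held in the gripper above the baskets, is tipped (angle between tray_grip's own z axis and vertical above 0.28 rad and height (world z) of tray_grip above 0.12 m and horizontal distance between tray_grip and basket_in below 0.16 m and contact force between the fingers and tray above 0.5 N), for 0.05 s.
2. all three blocks lie in the top basket (x of block1 in the frame of basket_in between -0.096 and 0.096 m and y of block1 in the frame of basket_in between -0.071 and 0.071 m and z of block1 in the frame of basket_in between -0.01 and 0.055 m and x of block2 in the frame of basket_in between -0.096 and 0.096 m and y of block2 in the frame of basket_in between -0.071 and 0.071 m and z of block2 in the frame of basket_in between -0.01 and 0.055 m and x of block3 in the frame of basket_in between -0.096 and 0.096 m and y of block3 in the frame of basket_in between -0.071 and 0.071 m and z of block3 in the frame of basket_in between -0.01 and 0.055 m and linear speed of each of block1, block2, block3 below 0.05 m/s), for 0.2 s.
3. the tray stands flat on the shelf again, let go (angle between tray_grip's own z axis and vertical below 0.12 rad and height (world z) of tray_grip between 0.057 and 0.073 m and contact force between the fingers and tray below 0.2 N), for 0.2 s.
4. the cap is pressed down while still locked (value of joint seal above 0.0033 m and angle between the x axis of cap and the x axis of jar, either way round below 0.4 rad), for 0.05 s.
5. the cap is twisted free on the neck (angle between the x axis of cap and the x axis of jar, either way round above 0.5 rad and z of cap in the frame of jar below 0.112 m and horizontal distance between cap and jar below 0.01 m), for 0.05 s.
At the end, for the whole second after the job is handed in: The three blocks lie in the top basket; the tray stands flat on the shelf (within 7 deg), not touched; the cap is held in the fingers, its lower edge 31 to 121 mm higher than when closed, within 30 mm of the jar's axis, within 14 deg of upright, not touching the jar (all of step 3 and x of block1 in the frame of basket_in between -0.096 and 0.096 m and y of block1 in the frame of basket_in between -0.071 and 0.071 m and z of block1 in the frame of basket_in between -0.01 and 0.055 m and x of block2 in the frame of basket_in between -0.096 and 0.096 m and y of block2 in the frame of basket_in between -0.071 and 0.071 m and z of block2 in the frame of basket_in between -0.01 and 0.055 m and x of block3 in the frame of basket_in between -0.096 and 0.096 m and y of block3 in the frame of basket_in between -0.071 and 0.071 m and z of block3 in the frame of basket_in between -0.01 and 0.055 m and z of cap in the frame of jar between 0.135 and 0.225 m and horizontal distance between cap and jar below 0.03 m and angle between cap_grip's own z axis and vertical below 0.25 rad and contact force between the fingers and cap above 0.5 N and contact force between cap and jar below 0.05 N); the arm keeps its last pose, push and grip.
It fails at once if the gripper touches a cedar block (contact force between the fingers and block1 above 0.3 N or contact force between the fingers and block2 above 0.3 N or contact force between the fingers and block3 above 0.3 N).
It fails at once if a bystander is moved by more than 3 cm (distance of any of globe, knob, valet, hanger, tin, brush from where it was at the start of the episode above 0.03 m).
It also fails if it takes over 67 s, if anything falls off the work surface, if the arm or the gripper's body presses on something with over 40 N, if the wrist force passes 120 N, or if a joint passes its speed limit or range.

## Working session

There is one attempt and no reset: what is moved stays moved. The work goes in short steps, Python scripts to look and compute and a tool call to move; the robot and the scene stay as the last step left them, time stands still between calls to the robot, and variables do not carry over. Pictures are saved under pics/ and viewed, at most 10 in all, crops included, and the job is handed in when it is done.

Besides the shell and the picture viewer there is one more tool, called after ">>>" in YAML: its name, and indented under it one key for each argument. play_rows: Moves the arm, as the interface text tells. Its arguments: {"type":"object","properties":{"linear":{"type":"array","items":{"type":"array","items":{"type":"number"}}},"turn":{"type":"array","items":{"type":"number"}},"hand":{"type":"number"}},"required":["linear","turn"]}

```bash
mkdir -p pics; cat > h.py <<'E'
from plant import *
import numpy as np, cv2
from scipy.spatial.transform import Rotation as R
def rot(q): q=np.array(q,float); return R.from_quat(q,scalar_first=True).as_matrix() if q.shape==(4,) else q
def cam(n,st=None):
    c=camera_info(n); K=np.array(c["camera_matrix"])
    if "mount" in c:
        M=np.array(c["mount"]); st=st or state(); T=rot(st["tool_rot"])
        return K, T@M[:3,:3], T@M[:3,3]+np.array(st["tool_pos"])
    return K, rot(c["attitude"]), np.array(c["origin"])
def onz(c,px,z):
    K,A,o=c; d=A@np.linalg.inv(K)@np.array([px[0],px[1],1.]); return o+d*(z-o[2])/d[2]
def proj(c,P):
    K,A,o=c; q=K@(A.T@(np.array(P,float)-o)); return q[:2]/q[2]
def snap(n,f):
    im=grab_frame(n); cv2.imwrite('pics/'+f,cv2.cvtColor(im,cv2.COLOR_RGB2BGR)); return im
E
python3 - <<'E'
from h import *
s=state(); print({k:np.round(v,3) for k,v in s.items()})
a=snap('scene','a.png');b=snap('side','b.png');c=snap('wrist','c.png')
cv2.imwrite('pics/ab.png',cv2.cvtColor(cv2.resize(np.vstack([a,b]),(800,1200)) ,cv2.COLOR_RGB2BGR)[:600])
for n in('scene','side'):
    k=cam(n); print(n,k[2].round(3),k[1].round(3).tolist(),k[0].round(1).tolist())
    for t in('tray','block1','jar','cap','basket_in','tray_grip','cap_grip'):
        for d in trace(n,t)[:4]:
            print(t,round(d['p'],2),np.round(d['location']),d['region'].sum(),onz(k,d['location'],0.02).round(3))
E
```

```text
{'time': np.float64(0.0), 'joint_pos': array([-1.257,  0.053,  1.614, -0.   ,  1.476, -0.119]), 'joint_vel': array([-0.002, -0.002,  0.001, -0.001, -0.   ,  0.001]), 'joint_efforts': array([-1.0000e-03, -3.9368e+01, -3.7018e+01, -0.0000e+00,  7.0000e-03,
       -0.0000e+00]), 'tool_pos': array([ 0.262, -0.567,  0.23 ]), 'tool_rot': array([-0.001,  0.977,  0.215, -0.   ]), 'contact_force': array([ 0.42 , -0.781,  0.082]), 'ft_torque': array([ 0.015,  0.053, -0.012]), 'grasp_force': np.float64(0.0), 'gripper_width': np.float64(0.998)}
scene [1.425 0.391 0.814] [[-0.346, 0.539, -0.768], [0.938, 0.218, -0.27], [0.022, -0.814, -0.581]] [[433.8, 0.0, 281.7], [0.0, 433.8, 210.2], [0.0, 0.0, 1.0]]
tray 0.77 [216. 167.] 499 [ 0.208 -0.294  0.02 ]
tray 0.7 [353. 217.] 1161 [0.327 0.241 0.02 ]
tray 0.67 [252. 244.] 1166 [0.56 0.   0.02]
block1 0.58 [246. 237.] 57 [ 0.539 -0.027  0.02 ]
block1 0.53 [248. 251.] 108 [0.591 0.003 0.02 ]
block1 0.43 [250. 248.] 1137 [0.576 0.003 0.02 ]
block1 0.38 [258. 239.] 33 [0.534 0.008 0.02 ]
jar 0.71 [321. 255.] 1104 [0.532 0.196 0.02 ]
cap 0.77 [324. 229.] 4
[... 639 characters left out ...]

tray 0.64 [453. 191.] 591 [ 0.219 -0.335  0.02 ]
tray 0.55 [271. 198.] 84 [0.602 0.003 0.02 ]
block1 0.61 [270. 195.] 85 [ 0.612 -0.003  0.02 ]
block1 0.48 [299. 202.] 111 [ 0.533 -0.034  0.02 ]
block1 0.48 [292. 211.] 139 [0.525 0.008 0.02 ]
jar 0.86 [240. 252.] 1302 [0.538 0.202 0.02 ]
jar 0.24 [366. 211.] 199 [ 0.367 -0.116  0.02 ]
cap 0.42 [365. 211.] 276 [ 0.37  -0.113  0.02 ]
basket_in 0.78 [361. 154.] 4767 [ 0.511 -0.314  0.02 ]
tray_grip 0.89 [451. 192.] 545 [ 0.221 -0.325  0.02 ]
tray_grip 0.75 [295. 307.] 2411 [0.329 0.248 0.02 ]
tray_grip 0.66 [284. 206.] 1204 [0.554 0.007 0.02 ]
tray_grip 0.54 [240. 254.] 1293 [0.533 0.209 0.02 ]
cap_grip 0.72 [238. 222.] 564 [0.612 0.128 0.02 ]
```

View pics/a.png

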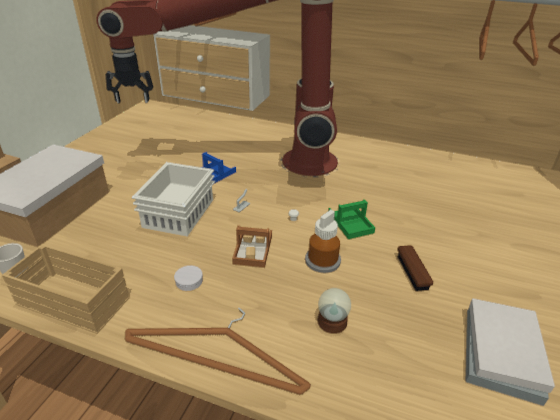

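View pics/b.png

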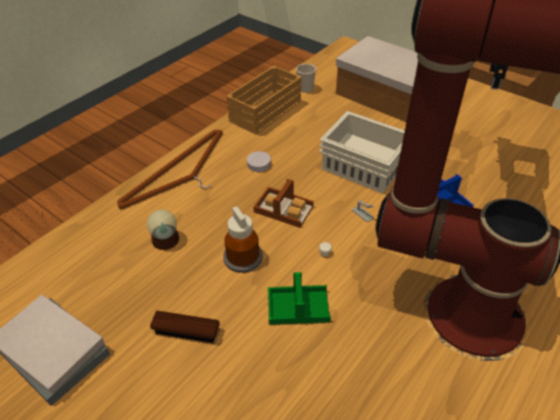

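>>> play_rows:
  linear:
    - [0, 0, 0.06]
    - [0, 0, 0.06]
    - [0.03, 0.03, 0.04]
    - [0.05, 0.05, 0]
    - [0.05, 0.05, 0]
    - [0.05, 0.05, 0]
    - [0.03, 0.04, 0]
    - [0, 0, 0]
  turn: [0, 0, 0, 0, 0, 0, 0, 0]

```text
time: 1.85
tool_pos: [0.4565, -0.3623, 0.3916]
tool_rot: [0.0, 0.976, 0.217, 0.0]
contact_force: [-0.3, -0.2, -0.2]
gripper_width: 1.001
grasp_force: 0.0
```

```bash
python3 - <<'E'
from h import *
s=state(); print({k:np.round(s[k],3) for k in('time','tool_pos','tool_rot','joint_pos','contact_force')})
w=snap('wrist','w1.png')
a=cv2.imread('pics/a.png');b=cv2.imread('pics/b.png')
A=cv2.resize(a[150:290,120:350],None,fx=3.4,fy=3.4,interpolation=2)[:,:800]
cv2.imwrite('pics/c1.png',cv2.resize(a[160:280,130:350],(800,436)))
k=cam('wrist');print(camera_info('wrist')['mount'],k[0])
for P in([.45,-.31,.115],[.555,0,.02],[.535,.195,.146]): print(proj(k,P).round())
E
```

```text
{'time': np.float64(1.85), 'tool_pos': array([ 0.456, -0.362,  0.392]), 'tool_rot': array([0.   , 0.976, 0.217, 0.   ]), 'joint_pos': array([-0.799, -0.093,  1.494,  0.   ,  1.74 ,  0.334]), 'contact_force': array([-0.323, -0.214, -0.22 ])}
[[-4.94171314e-04 -9.61826861e-01 -2.73658263e-01  7.01907235e-02]
 [ 9.99999857e-01 -4.18982256e-04 -3.33199714e-04 -7.08004575e-04]
 [ 2.05822478e-04 -2.73658389e-01  9.61826930e-01 -1.42137150e-01]
 [ 0.00000000e+00  0.00000000e+00  0.00000000e+00  1.00000000e+00]] [[371.7156359    0.         278.58533488]
 [  0.         371.7156359  206.24761386]
 [  0.           0.           1.        ]]
[234. 149.]
[ 39. -50.]
[-292. -198.]
```

View pics/w1.png

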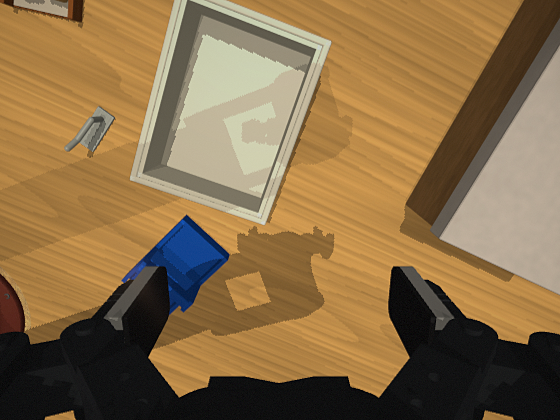

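View pics/c1.png

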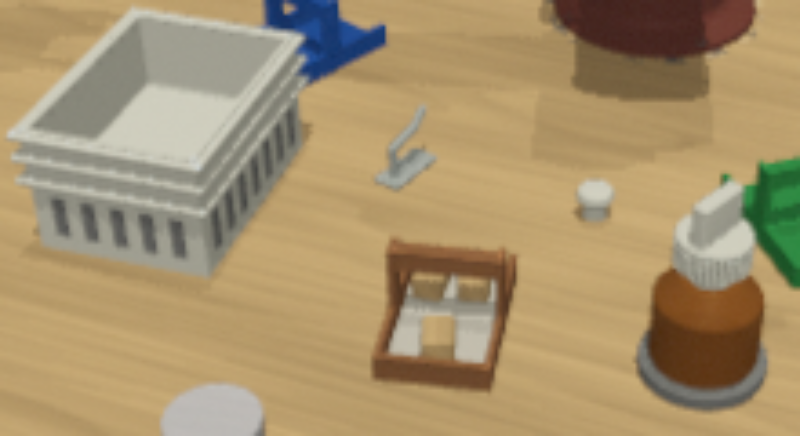

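>>> play_rows:
  linear:
    - [0.01, 0.045, 0]
    - [0.01, 0.045, 0]
    - [0.01, 0.045, 0]
    - [0.01, 0.045, 0]
    - [0.01, 0.045, 0]
    - [0.01, 0.045, 0]
    - [0.01, 0.045, 0]
    - [0.0, 0.045, 0]
  turn: [8, 8, 8, 8, 8, 8, 8, 8]

```text
time: 2.9
tool_pos: [0.525, -0.0049, 0.391]
tool_rot: [0.0, 0.714, 0.7, -0.0]
contact_force: [0.3, 0.2, 0.7]
gripper_width: 0.996
grasp_force: 0.0
```

```bash
python3 - <<'E'
from h import *
# basket from picture w1
k0=cam('wrist',{'tool_pos':[0.4565,-0.3623,0.3916],'tool_rot':[0,.976,.217,0]})
C=[onz(k0,p,.115) for p in([182,-3],[330,42],[265,222],[131,180])]
for c in C: print(c.round(4))
C=np.array(C);print('basket',C.mean(0).round(4),[np.linalg.norm(C[i]-C[i-1]).round(3) for i in range(4)],np.degrees(np.arctan2(*(C[0]-C[3])[1::-1])),np.degrees(np.arctan2(*(C[1]-C[2])[1::-1])))
s=state(); print({k:np.round(s[k],3) for k in('time','tool_pos','tool_rot','joint_pos')})
snap('wrist','w2.png')
E
```

```text
[ 0.5702 -0.2021  0.115 ]
[ 0.5961 -0.3566  0.115 ]
[ 0.3881 -0.377   0.115 ]
[ 0.3692 -0.2166  0.115 ]
basket [ 0.4809 -0.2881  0.115 ] [np.float64(0.202), np.float64(0.157), np.float64(0.209), np.float64(0.161)] 4.129171755939336 5.591964771146253
{'time': np.float64(2.9), 'tool_pos': array([ 0.525, -0.005,  0.391]), 'tool_rot': array([ 0.   ,  0.714,  0.7  , -0.   ]), 'joint_pos': array([-0.151, -0.23 ,  1.617, -0.   ,  1.755, -0.132])}
```

View pics/w2.png

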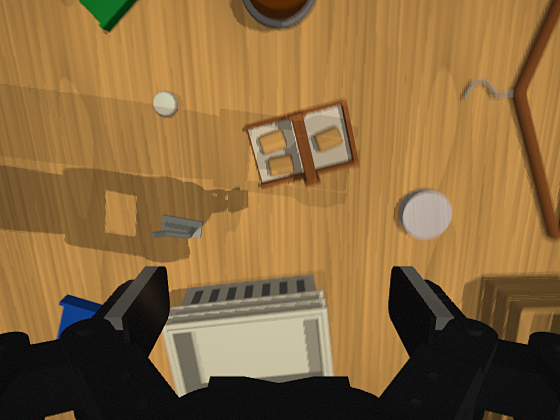

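```bash
cat >> h.py <<'E'
from scipy.optimize import minimize
def box(cx,cy,z0,lx,ly,h): return [[cx+a*lx/2,cy+b*ly/2,z] for a in(-1,1) for b in(-1,1) for z in(z0,z0+h)]
TRAY=[box(0,0,0,.14,.09,.023),box(0,0,0,.014,.09,.075)]
BASK=[box(0,0,.100,.216,.166,.015)]
def draw(k,model,p):
    S=4; m=np.zeros((420*S,560*S),np.uint8); c,s=np.cos(p[2]),np.sin(p[2])
    for b in model:
        q=[proj(k,[p[0]+c*x-s*y,p[1]+s*x+c*y,z]) for x,y,z in b]
        cv2.fillConvexPoly(m,cv2.convexHull((np.array(q)*S).astype(np.int32)),255)
    return cv2.resize(m,(560,420),interpolation=cv2.INTER_AREA)/255.
def fit(views,model,p0):
    f=lambda p:sum(1-np.minimum(d,r).sum()/np.maximum(d,r).sum() for k,r in views for d in[draw(k,model,p)])
    r=minimize(f,p0,method='Nelder-Mead',options=dict(initial_simplex=np.array([p0]*4)+np.vstack([[0,0,0],np.diag([.01,.01,.1])]),xatol=1e-4,fatol=1e-5))
    return r.x,r.fun
E
python3 - <<'E'
from h import *
W={'tool_pos':state()['tool_pos'],'tool_rot':state()['tool_rot']}
k=cam('wrist')
for d in trace('wrist','tray'): print(round(d['p'],2),np.round(d['location']),d['region'].sum())
t=[d for d in trace('wrist','tray') if np.hypot(*(np.array(d['location'])-[300,145]))<25]
r=t[0]['region'].astype(float)
p,f=fit([(k,r)],TRAY,[.54,.0,.26]); print('tray',p.round(4),np.degrees(p[2]),f, t[0]['p'])
# by hand corner: bar top ends
for q in([297,114],[310,184]): print('bar',onz(k,q,.075).round(4))
for q in([346,100],[357,163]): print('end',onz(k,q,.023).round(4))
for q in([327,292],[166,328]): print('rim',onz(k,q,.115).round(4))
print('jar col/row proj at',proj(k,[.535,.195,.146]))
im=cv2.imread('pics/w2.png'); m=draw(k,TRAY,p)
e=cv2.findContours((m>.5).astype(np.uint8),0,2)[0]; cv2.drawContours(im,e,-1,(0,255,0),1)
cv2.imwrite('pics/o.png',np.hstack([cv2.resize(im[90:200,230:370],(560,440),interpolation=cv2.INTER_CUBIC)]))
for n in('scene','side'):
    grab_frame(n); kk=cam(n)
    for d in trace(n,'tray'):
        x=onz(kk,d['location'],.02)
        if np.hypot(x[0]-.55,x[1])<.05:
            print(n,*fit([(kk,d['region'].astype(float))],TRAY,p))
E
```

```text
0.86 [110.  11.] 952
0.7 [307. 148.] 5391
0.62 [ 72. 312.] 908
0.32 [270. 145.] 498
tray [0.5588 0.009  0.2416] 13.843878781449886 0.2471148452234243 0.7
bar [0.5478 0.0551 0.075 ]
bar [ 0.5644 -0.0308  0.075 ]
end [0.615  0.0707 0.023 ]
end [ 0.6334 -0.0132  0.023 ]
rim [ 0.5839 -0.1604  0.115 ]
rim [ 0.3777 -0.2096  0.115 ]
jar col/row proj at [287.15104058 -41.15794488]
scene [0.56096298 0.00438676 0.23013832] 0.14828393268018547
side [0.55872198 0.0010233  0.25076479] 0.2584822442253307
```

View pics/o.png

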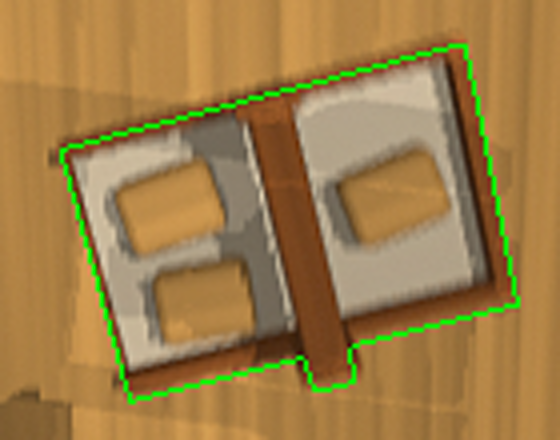

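>>> play_rows:
  linear:
    - [0.016, 0.008, -0.04]
    - [0.016, 0.007, -0.04]
    - [0, 0, -0.045]
    - [0, 0, -0.045]
    - [0, 0, -0.045]
    - [0, 0, -0.045]
    - [0, 0, -0.02]
    - [0, 0, 0]
  turn: [7, 7, 0, 0, 0, 0, 0, 0]

```text
time: 4.25
tool_pos: [0.5559, 0.0095, 0.1101]
tool_rot: [-0.001, 0.624, 0.781, -0.001]
contact_force: [-0.1, -0.3, 0.9]
gripper_width: 1.001
grasp_force: 0.0
```

>>> play_rows:
  linear:
    - [0.0005, 0, -0.03]
    - [0, 0, -0.028]
    - [0, 0, 0]
    - [0, 0, 0]
  turn: [0, 0, 0, 0]

```text
time: 4.75
tool_pos: [0.5591, 0.0099, 0.0559]
tool_rot: [0.002, 0.624, 0.781, 0.001]
contact_force: [1.1, 0.6, 0.1]
gripper_width: 1.004
grasp_force: 0.0
```

>>> play_rows:
  linear:
    - [0, 0, 0]
    - [0, 0, 0]
    - [0, 0, 0]
    - [0, 0, 0]
    - [0, 0, 0]
    - [0, 0, 0]
    - [0, 0, 0]
  turn: [0, 0, 0, 0, 0, 0, 0]
  hand: 0.0

```text
time: 5.62
tool_pos: [0.5574, 0.0102, 0.0536]
tool_rot: [0.0, 0.624, 0.782, 0.0]
contact_force: [-0.5, -0.1, 2.9]
gripper_width: 0.155
grasp_force: 60.7
```

>>> play_rows:
  linear:
    - [0, 0, 0.02]
    - [0, 0, 0.04]
    - [0, 0, 0.045]
    - [0, 0, 0.045]
    - [0, 0, 0.03]
    - [0, 0, 0]
  turn: [0, 0, 0, 0, 0, 0]

```text
time: 6.38
tool_pos: [0.5587, 0.0101, 0.2371]
tool_rot: [0.003, 0.624, 0.782, 0.002]
contact_force: [0.8, 0.1, -2.7]
gripper_width: 0.153
grasp_force: 60.0
```

```bash
python3 - <<'E'
from h import *
k=cam('scene'); C=np.array([onz(k,p,.115) for p in([132.8,196.3],[166.6,162.8],[213.3,170.5],[186.9,204.8])]); print(C.round(3),C.mean(0),[np.linalg.norm(C[i]-C[i-1]).round(3) for i in range(4)])
k=cam('side'); C=np.array([onz(k,p,.115) for p in([322,148],[353,115],[381,168])]); print(C.round(3))
k=cam('wrist'); s=state(); print(s['tool_pos'],s['contact_force'])
b=cv2.imread('pics/b.png'); s2=snap('side','b2.png')[:,:,::-1]; w=snap('wrist','w3.png')[:,:,::-1]
a=cv2.imread('pics/w1.png')
cv2.imwrite('pics/o2.png',np.vstack([np.hstack([cv2.resize(b[105:195,310:430],(400,300),interpolation=2),cv2.resize(s2[105:255,230:430],(400,300),interpolation=2)]),np.hstack([cv2.resize(a[0:240,120:340],(400,300)),cv2.resize(w,(400,300))])]))
E
```

```text
[[ 0.596 -0.353  0.115]
 [ 0.392 -0.371  0.115]
 [ 0.378 -0.209  0.115]
 [ 0.575 -0.189  0.115]] [ 0.48507019 -0.28035607  0.115     ] [np.float64(0.166), np.float64(0.205), np.float64(0.162), np.float64(0.198)]
[[ 0.553 -0.165  0.115]
 [ 0.573 -0.352  0.115]
 [ 0.38  -0.191  0.115]]
[0.55870263 0.01007352 0.23711871] [ 0.76512035  0.13651497 -2.6850982 ]
```

View pics/o2.png

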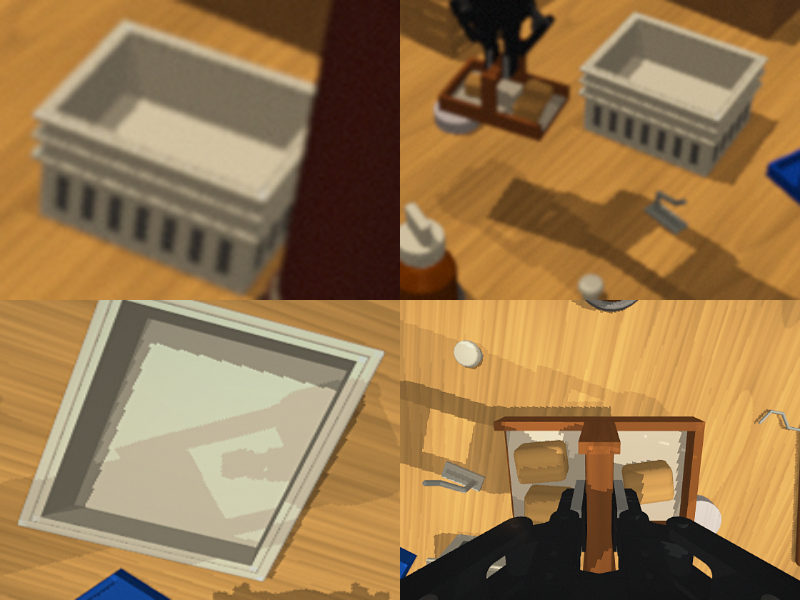

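>>> play_rows:
  linear:
    - [-0.002, -0.012, 0]
    - [-0.004, -0.03, 0]
    - [-0.007, -0.045, 0]
    - [-0.008, -0.053, 0]
    - [-0.008, -0.053, 0]
    - [-0.007, -0.045, 0]
    - [-0.004, -0.035, 0]
    - [-0.002, -0.016, 0]
  turn: [-1, -1, -1, -1, -1, -1, -1, -0.5]

```text
time: 7.48
tool_pos: [0.5137, -0.2805, 0.2312]
tool_rot: [-0.002, 0.675, 0.738, -0.0]
contact_force: [0.7, -0.5, -2.9]
gripper_width: 0.151
grasp_force: 60.0
```

```bash
python3 - <<'E'
from h import *
k=cam('side'); C=np.array([onz(k,p,.115) for p in([321.5,142.5],[348.5,111.5],[413,135],[389,164])]); print(C.round(3),C.mean(0))
s=state(); print(s['tool_pos'],s['contact_force'])
a=snap('scene','a2.png')[:,:,::-1]; b=snap('side','b3.png')[:,:,::-1]
cv2.imwrite('pics/o3.png',np.hstack([cv2.resize(a[110:260,100:260],(400,375),interpolation=2),cv2.resize(b[75:225,280:440],(400,375),interpolation=2)]))
E
```

```text
[[ 0.569 -0.185  0.115]
 [ 0.593 -0.359  0.115]
 [ 0.383 -0.373  0.115]
 [ 0.371 -0.219  0.115]] [ 0.47924337 -0.28392327  0.115     ]
[ 0.51366377 -0.28050427  0.23119078] [ 0.73084983 -0.50581166 -2.91154276]
```

View pics/o3.png

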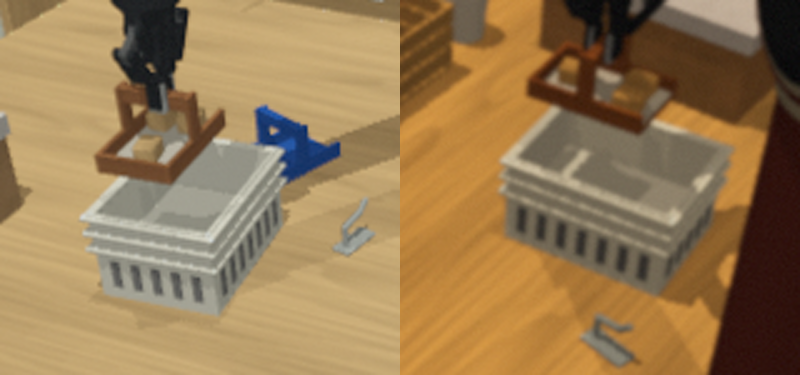

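>>> play_rows:
  linear:
    - [0, 0, -0.02]
    - [0, 0, -0.025]
    - [0, 0, -0.01]
    - [0, 0, -0.005]
    - [0, 0, -0.003]
    - [0, 0, 0]
  turn: [0, 0, 0, 0, 0, 0]

```text
time: 8.32
tool_pos: [0.5156, -0.2789, 0.1709]
tool_rot: [0.001, 0.674, 0.739, 0.0]
contact_force: [-0.2, -0.9, -2.3]
gripper_width: 0.146
grasp_force: 60.0
```

>>> play_rows:
  linear:
    - [0, 0, -0.003]
    - [0, 0, -0.003]
    - [0, 0, 0]
  turn: [0, 0, 0]

```text
time: 8.7
tool_pos: [0.5159, -0.2796, 0.168]
tool_rot: [0.001, 0.674, 0.739, 0.0]
contact_force: [-5.7, 2.2, 9.3]
gripper_width: 0.145
grasp_force: 61.6
```

>>> play_rows:
  linear:
    - [0, 0, -0.003]
    - [0, 0, -0.003]
    - [0, 0, 0]
  turn: [0, 0, 0]

```text
time: 9.07
tool_pos: [0.5167, -0.2809, 0.1666]
tool_rot: [0.003, 0.674, 0.739, -0.0]
contact_force: [-13.1, 4.1, 23.3]
gripper_width: 0.147
grasp_force: 64.8
```

>>> play_rows:
  linear:
    - [0, 0, -0.003]
    - [0, 0, -0.003]
    - [0, 0, 0]
  turn: [0, 0, 0]

```text
time: 9.45
tool_pos: [0.5167, -0.2821, 0.1646]
tool_rot: [0.004, 0.674, 0.739, -0.001]
contact_force: [-22.4, 6.6, 38.1]
gripper_width: 0.148
grasp_force: 75.0
```

>>> play_rows:
  linear:
    - [0, 0, 0.004]
    - [0, 0, 0.004]
    - [0, 0, 0.002]
    - [0, 0, 0]
  turn: [0, 0, 0, 0]

```text
time: 9.95
tool_pos: [0.5173, -0.2809, 0.166]
tool_rot: [0.004, 0.674, 0.739, 0.0]
contact_force: [-0.2, -3.5, 9.1]
gripper_width: 0.15
grasp_force: 64.0
```

```bash
cat >> h.py <<'E'
def tilt(yaw=np.radians(5.5)):
    """fit tray pose with pitch from scene+side: p=(x,y,z of grip, pitch)"""
    s=state(); V=[]
    for n in('scene','side'):
        grab_frame(n); k=cam(n); g=np.array(s['tool_pos'])+[0,0,-.02]
        t=[d for d in trace(n,'tray') if np.hypot(*(np.array(d['location'])-proj(k,g)))<35]
        if t: V.append((k,max(t,key=lambda d:d['region'].sum())['region'].astype(float)))
    out=[]
    for k,r in V:
        def f(p):
            Rm=R.from_euler('ZY',[yaw,-p[3]]).as_matrix(); m=np.zeros((420,560),np.uint8)
            for b in (box(0,0,-.065,.14,.09,.023),box(0,0,-.065,.014,.09,.075)):
                q=[proj(k,p[:3]+Rm@v) for v in np.array(b)]
                cv2.fillConvexPoly(m,cv2.convexHull((np.array(q)*16).astype(np.int32)),1,shift=4)
            m=m/1.; return 1-np.minimum(m,r).sum()/np.maximum(m,r).sum()
        p0=np.r_[np.array(s['tool_pos'])+[0,0,.012],0.1]
        x=minimize(f,p0,method='Nelder-Mead',options=dict(initial_simplex=np.vstack([p0]+[p0+v for v in np.diag([.01,.01,.01,.25])]))); out.append((x.x.round(3),round(x.fun,3)))
    return out
E
python3 - <<'E'
from h import *
s=state();print(s['contact_force'].round(1),s['gripper_width']); print(tilt())
E
```

```text
[-0.2 -3.5  9.1] 0.150386454125134
[(array([ 0.524, -0.286,  0.178,  0.089]), np.float64(0.316)), (array([ 0.518, -0.282,  0.185,  0.01 ]), np.float64(0.407))]
```

>>> play_rows:
  linear:
    - [0, 0, 0]
    - [0, 0, -0.002]
    - [0, 0, -0.002]
    - [0, 0, 0]
  turn: [0, 0, 0, 0]
  hand: 0.017

```text
time: 10.65
tool_pos: [0.5132, -0.279, 0.1587]
tool_rot: [-0.002, 0.674, 0.739, -0.002]
contact_force: [-10.1, 0.7, 10.1]
gripper_width: 0.198
grasp_force: 15.8
```

>>> play_rows:
  linear:
    - [0, 0, -0.002]
    - [0, 0, -0.002]
    - [0, 0, -0.001]
    - [0, 0, 0]
  turn: [0, 0, 0, 0]
  hand: 0.0185

```text
time: 11.15
tool_pos: [0.5127, -0.2788, 0.1531]
tool_rot: [-0.003, 0.674, 0.739, -0.002]
contact_force: [-10.6, -0.1, 9.6]
gripper_width: 0.218
grasp_force: 13.5
```

```bash
python3 - <<'E'
from h import *
print(tilt()); s=state();print(s['contact_force'].round(1),s['gripper_width'],s['grasp_force'])
E
```

```text
[(array([ 0.518, -0.285,  0.161,  0.382]), np.float64(0.331)), (array([ 0.513, -0.285,  0.166,  0.332]), np.float64(0.336))]
[-11.8  -0.4   9.3] 0.21804075824725194 13.397221360355616
```

>>> play_rows:
  linear:
    - [0, 0, -0.002]
    - [0, 0, -0.002]
    - [0, 0, -0.001]
    - [0, 0, 0]
  turn: [0, 0, 0, 0]
  hand: 0.02

```text
time: 11.85
tool_pos: [0.5126, -0.2787, 0.1474]
tool_rot: [-0.003, 0.674, 0.739, -0.002]
contact_force: [-11.8, -0.2, 7.4]
gripper_width: 0.235
grasp_force: 10.4
```

>>> play_rows:
  linear:
    - [0, 0, -0.002]
    - [0, 0, -0.002]
    - [0, 0, -0.001]
    - [0, 0, 0]
  turn: [0, 0, 0, 0]
  hand: 0.0215

```text
time: 12.35
tool_pos: [0.5123, -0.2786, 0.1418]
tool_rot: [-0.003, 0.674, 0.739, -0.002]
contact_force: [-11.1, -0.3, 5.1]
gripper_width: 0.251
grasp_force: 6.5
```

```bash
python3 - <<'E'
from h import *
print(tilt()); s=state();print(s['contact_force'].round(1),s['gripper_width'],s['grasp_force'])
for n in('scene','side'):
    k=cam(n)
    for d in trace(n,'block1'): print(n,round(d['p'],2),np.round(d['location']),d['region'].sum(),onz(k,d['location'],.056).round(3))
E
```

```text
[(array([ 0.519, -0.284,  0.153,  0.573]), np.float64(0.351)), (array([ 0.517, -0.287,  0.156,  0.481]), np.float64(0.193))]
[-11.4   0.    5. ] 0.25226913731598105 6.420278702862561
scene 0.52 [189. 186.] 68 [ 0.411 -0.285  0.056]
scene 0.23 [333. 310.] 1263 [0.747 0.284 0.056]
side 0.52 [374. 148.] 107 [ 0.473 -0.32   0.056]
side 0.39 [387. 152.] 28 [ 0.436 -0.331  0.056]
side 0.17 [365. 210.] 240 [ 0.353 -0.083  0.056]
```

```bash
python3 - <<'E'
from h import *
a=snap('scene','a4.png')[:,:,::-1]; b=snap('side','b4.png')[:,:,::-1]
w=snap('wrist','w4.png')[:,:,::-1]
cv2.imwrite('pics/o4.png',np.hstack([cv2.resize(a[140:240,120:240],(400,333),interpolation=2),cv2.resize(b[95:195,310:430],(400,333),interpolation=2)]))
cv2.imwrite('pics/o5.png',np.vstack([cv2.imread('pics/o4.png')[:300],np.hstack([cv2.resize(w,(400,300)),cv2.resize(w[40:260,120:400],(400,300))])]))
E
```

View pics/o5.png

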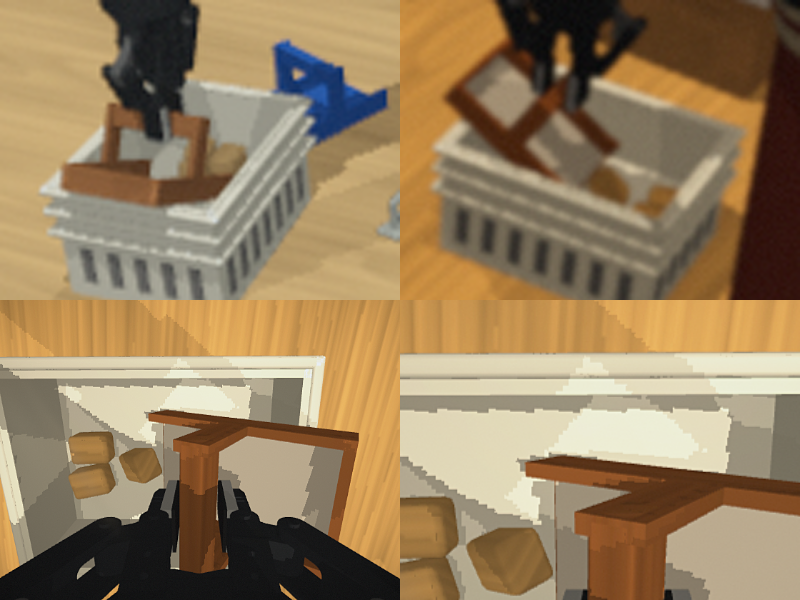

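>>> play_rows:
  linear:
    - [0, 0, 0.003]
    - [0, 0, 0.006]
    - [0, 0, 0.006]
    - [0, 0, 0.006]
    - [0, 0, 0.006]
    - [0, 0, 0.006]
    - [0, 0, 0.01]
    - [0, 0, 0]
  turn: [0, 0, 0, 0, 0, 0, 0, 0]
  hand: 0.0

```text
time: 13.8
tool_pos: [0.5159, -0.2793, 0.1879]
tool_rot: [0.001, 0.674, 0.739, 0.0]
contact_force: [-0.1, -0.6, -1.2]
gripper_width: 0.212
grasp_force: 58.5
```

>>> play_rows:
  linear:
    - [0, 0, 0.03]
    - [0, 0, 0.03]
    - [0, 0, 0]
    - [0, 0, 0]
  turn: [0, 0, 0, 0]

```text
time: 14.3
tool_pos: [0.5147, -0.2784, 0.2448]
tool_rot: [-0.001, 0.674, 0.739, -0.0]
contact_force: [0.8, -0.4, -2.2]
gripper_width: 0.213
grasp_force: 59.1
```

```bash
python3 - <<'E'
from h import *
print(tilt()); s=state();print(s['contact_force'].round(1),s['gripper_width'],s['grasp_force'])
for n in('scene','side'):
    k=cam(n)
    for d in trace(n,'block1'): print(n,round(d['p'],2),np.round(d['location']),d['region'].sum(),onz(k,d['location'],.056).round(3))
E
```

```text
[(array([ 0.522, -0.284,  0.256,  0.512]), np.float64(0.292)), (array([ 0.514, -0.283,  0.259,  0.498]), np.float64(0.13))]
[-0.3  0.1 -2. ] 0.21387414857038867 59.122648537158966
scene 0.59 [176. 195.] 88 [ 0.47  -0.296  0.056]
scene 0.39 [188. 187.] 87 [ 0.411 -0.285  0.056]
scene 0.38 [178. 185.] 56 [ 0.415 -0.321  0.056]
scene 0.22 [326. 225.] 473 [0.441 0.183 0.056]
scene 0.17 [336. 312.] 1254 [0.751 0.291 0.056]
side 0.56 [386. 151.] 20 [ 0.437 -0.331  0.056]
side 0.41 [368. 148.] 66 [ 0.487 -0.312  0.056]
```

>>> play_rows:
  linear:
    - [0, 0.02, 0]
    - [0, 0.04, 0]
    - [0, 0.05, 0]
    - [0, 0.05, 0]
    - [0, 0.05, 0]
    - [0, 0.04, 0]
    - [0, 0.025, -0.01]
    - [0, 0.01, -0.02]
  turn: [0, 0, 0, 0, 0, 0, 0, 0]

```text
time: 15.6
tool_pos: [0.5155, 0.0081, 0.2167]
tool_rot: [0.001, 0.673, 0.74, 0.001]
contact_force: [0.1, 0.4, -2.3]
gripper_width: 0.211
grasp_force: 59.2
```

>>> play_rows:
  linear:
    - [0, 0, -0.035]
    - [0, 0, -0.04]
    - [0, 0, -0.03]
    - [0, 0, -0.01]
    - [0, 0, -0.005]
    - [0, 0, 0]
  turn: [0, 0, 0, 0, 0, 0]

```text
time: 16.35
tool_pos: [0.5158, 0.006, 0.0971]
tool_rot: [0.001, 0.674, 0.739, 0.0]
contact_force: [-0.6, -0.1, -1.9]
gripper_width: 0.21
grasp_force: 59.1
```

Now touch down the low edge and lower along its arc.

>>> play_rows:
  linear:
    - [0, 0, -0.006]
    - [0, 0, -0.005]
    - [0, 0, -0.004]
    - [0, 0, -0.003]
    - [0, 0, 0]
  turn: [0, 0, 0, 0, 0]

```text
time: 16.98
tool_pos: [0.5158, 0.0063, 0.079]
tool_rot: [0.0, 0.674, 0.739, 0.0]
contact_force: [0.2, 1.0, 2.1]
gripper_width: 0.206
grasp_force: 59.1
```

>>> play_rows:
  linear:
    - [0.004, 0.0005, -0.002]
    - [0.004, 0.0005, -0.002]
    - [0.005, 0, -0.003]
    - [0.004, 0.0005, -0.003]
    - [0.004, 0.0005, -0.003]
    - [0, 0, 0]
  turn: [0, 0, 0, 0, 0, 0]

```text
time: 17.73
tool_pos: [0.5362, 0.0083, 0.0649]
tool_rot: [-0.0, 0.674, 0.739, -0.0]
contact_force: [0.3, 0.0, -2.0]
gripper_width: 0.149
grasp_force: 63.8
```

>>> play_rows:
  linear:
    - [0, 0, -0.005]
    - [0, 0, -0.004]
    - [0, 0, -0.002]
    - [0, 0, -0.002]
    - [0, 0, 0]
  turn: [0, 0, 0, 0, 0]

```text
time: 18.35
tool_pos: [0.5371, 0.0082, 0.0569]
tool_rot: [-0.0, 0.674, 0.739, -0.0]
contact_force: [-13.3, 1.4, 24.6]
gripper_width: 0.147
grasp_force: 67.3
```

```bash
python3 - <<'E'
from h import *
print(tilt()); s=state();print(s['tool_pos'],s['contact_force'].round(1))
E
```

```text
[(array([0.546, 0.002, 0.068, 0.088]), np.float64(0.119)), (array([ 0.534,  0.008,  0.08 , -0.065]), np.float64(0.187))]
[0.53711195 0.00823981 0.0569293 ] [-11.7   1.8  23.7]
```

Nearly flat, on the shelf. Ease the push, release and lift off.

>>> play_rows:
  linear:
    - [0, 0, 0.002]
    - [0, 0, 0.001]
    - [0, 0, 0]
    - [0, 0, 0]
  turn: [0, 0, 0, 0]

```text
time: 19.05
tool_pos: [0.5372, 0.0082, 0.0569]
tool_rot: [0.001, 0.674, 0.739, 0.001]
contact_force: [-2.1, 1.8, 8.2]
gripper_width: 0.145
grasp_force: 65.1
```

>>> play_rows:
  linear:
    - [0, 0, 0]
    - [0, 0, 0]
    - [0, 0, 0]
    - [0, 0, 0]
    - [0, 0, 0]
    - [0, 0, 0]
    - [0, 0, 0]
  turn: [0, 0, 0, 0, 0, 0, 0]
  hand: 0.04

```text
time: 19.92
tool_pos: [0.5362, 0.0082, 0.0553]
tool_rot: [0.0, 0.674, 0.739, 0.0]
contact_force: [-0.4, 0.4, 0.2]
gripper_width: 0.47
grasp_force: 0.0
```

>>> play_rows:
  linear:
    - [0, 0, 0.01]
    - [0, 0, 0.03]
    - [0, 0, 0.05]
    - [0, 0, 0.05]
    - [0, 0, 0.05]
    - [0, 0, 0.05]
    - [0, 0.0, 0.04]
    - [0, 0, 0]
  turn: [0, 0, 0, 0, 0, 0, 0, 0]

```text
time: 20.92
tool_pos: [0.5378, 0.0081, 0.3413]
tool_rot: [0.004, 0.674, 0.739, 0.003]
contact_force: [0.5, 0.2, 0.4]
gripper_width: 0.468
grasp_force: 0.0
```

```bash
python3 - <<'E'
from h import *
s=state();print(s['tool_pos'],s['contact_force'].round(1),s['joint_pos'].round(2))
k=cam('wrist'); w=snap('wrist','w6.png')
print(proj(k,[.537,.2,.146]))
for n in ('scene','side','wrist'):
    if n!='wrist': grab_frame(n)
    k=cam(n)
    for t in('tray','cap','cap_grip','jar'):
        for d in trace(n,t):
            c,r=cv2.boundingRect(d['region'].astype(np.uint8))[:2],cv2.boundingRect(d['region'].astype(np.uint8))[2:]
            print(n,t,round(d['p'],2),np.round(d['location']),d['region'].sum(),c,r,onz(k,d['location'],.146 if t=='cap_grip' else .125 if t=='cap' else .02).round(3))
            if t=='tray' and d['region'].sum()>400:
                x=onz(k,d['location'],.02)
                if np.hypot(x[0]-.54,x[1])<.06: print('  fit',fit([(k,d['region'].astype(float))],TRAY,[.54,.005,.1]))
E
```

```text
[0.53776979 0.00808255 0.34126601] [0.5 0.2 0.4] [-0.12 -0.2   1.68  0.    1.66 -0.22]
[297.1361952  -60.47386118]
scene tray 0.96 [214. 170.] 463 (202, 153) (34, 29) [ 0.23  -0.288  0.02 ]
scene tray 0.66 [256. 240.] 1321 (232, 221) (44, 43) [0.541 0.007 0.02 ]
  fit (array([0.5429621 , 0.00217627, 0.11229807]), np.float64(0.040500630806285076))
scene tray 0.57 [354. 217.] 1075 (328, 200) (47, 39) [0.322 0.244 0.02 ]
scene cap 0.94 [328. 228.] 435 (315, 210) (22, 28) [0.541 0.21  0.125]
scene cap_grip 0.95 [330. 226.] 443 (315, 210) (22, 29) [0.559 0.219 0.146]
scene cap_grip 0.21 [190. 188.] 95 (183, 183) (11, 11) [ 0.538 -0.197  0.146]
scene jar 0.82 [322. 255.] 1057 (305, 237) (36, 36) [0.531 0.2   0.02 ]
side tray 0.79 [290. 211.] 1683 (259, 183) (61, 49) [0.529 0.012 0.02 ]
  fit (array([ 0.53884758, -0.00122779,  0.06842447]), np.float64(0.041373235429346567))
side tray 0.66 [444. 197.] 1671 (413, 174) (60, 48) [ 0.227 -0.296  0.02 ]
side tray 0.59 [299. 303.] 2423 (268, 272) (63, 53) [0.328 0.235 0.02 ]
side cap 0.59 [236. 221.] 569 (228, 206) (25, 33) [0.543 0.2   0.125]
side cap_grip 0.76 [239. 224.] 517 (228, 208) (24, 30) [0.516 0.218 0.146]
side cap_grip 0.4 [257. 160.] 411 (246, 152) (24, 20) [0.637 0.012 0.146]
side jar 0.79 [239. 251.] 1256 (223, 231) (40, 42) [0.541 0.202 0.02 ]
wrist tray 0.83 [ 28. 326.] 3383 (0, 296) (89, 90) [ 0.206 -0.259  0.02 ]
wrist tray 0.64 [93.  6.] 219 (79, 0) (27, 12) [0.316 0.159 0.02 ]
wrist jar 0.98 [282.  15.] 2169 (245, 0) (83, 35) [0.525 0.17  0.02 ]
```

>>> play_rows:
  linear:
    - [0, 0.03, 0.01]
    - [0, 0.04, 0.01]
    - [0, 0.04, 0]
    - [0, 0.02, 0]
    - [0, 0, 0]
  turn: [0, 0, 0, 0, 0]

```text
time: 22.3
tool_pos: [0.5361, 0.1388, 0.355]
tool_rot: [-0.0, 0.673, 0.74, -0.0]
contact_force: [0.1, -0.1, -0.7]
gripper_width: 0.47
grasp_force: 0.0
```

```bash
python3 - <<'E'
from h import *
s=state();print(s['tool_pos'])
k=cam('wrist'); w=snap('wrist','w7.png')
for t in('jar','cap','cap_grip'):
    for d in trace('wrist',t):
        print(t,round(d['p'],2),np.round(d['location'],1),d['region'].sum(),cv2.boundingRect(d['region'].astype(np.uint8)),onz(k,d['location'],{'jar':.0,'cap':.129,'cap_grip':.163}[t]).round(4))
q=proj(k,[.541,.205,.14]).astype(int); print(q)
x0=max(q[0]-80,0);y0=max(q[1]-60,0); print(x0,y0)
cv2.imwrite('pics/o7.png',cv2.resize(w[y0:y0+120,x0:x0+160,::-1],(800,600),interpolation=2))
E
```

```text
[0.53608465 0.13880123 0.35499285]
jar 0.77 [283.9  76.6] 1916 (240, 64, 78, 81) [0.5339 0.2382 0.    ]
jar 0.54 [406.1 309.5] 178 (395, 304, 21, 13) [ 0.7502 -0.0758  0.    ]
cap 0.58 [282.6 105.9] 2915 (249, 76, 60, 61) [0.5342 0.2041 0.129 ]
cap_grip 0.71 [278.8 104.4] 2919 (249, 75, 60, 62) [0.5304 0.2055 0.163 ]
[290 105]
210 45
```

View pics/o7.png

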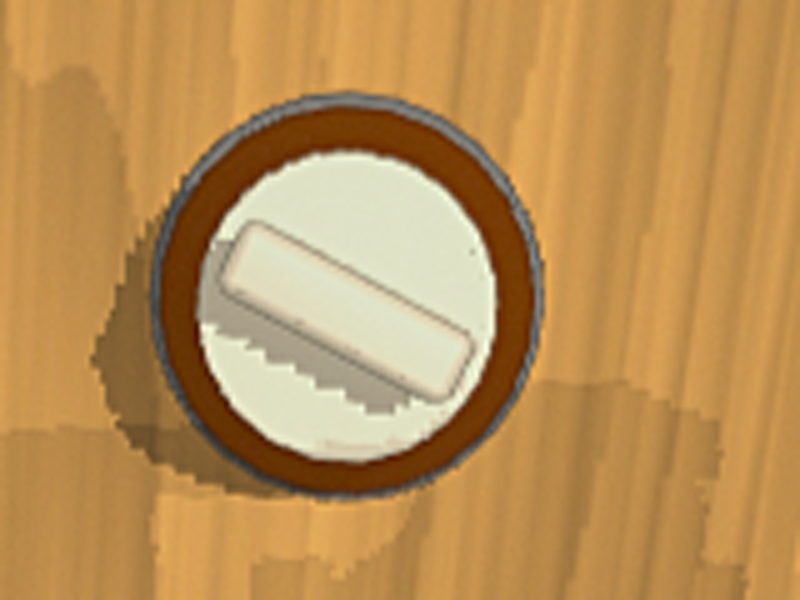

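```bash
python3 - <<'E'
from h import *
k=cam('wrist'); f=lambda u,v: onz(k,(210+u/5,45+v/5),.163)
print(f(347,312)); a,b=f(241,256),f(456,373); print(np.linalg.norm(b-a),np.degrees(np.arctan2(*(b-a)[1::-1])))
a,b=f(228,290),f(440,402);print(np.degrees(np.arctan2(*(b-a)[1::-1])))
print('deck',onz(k,(210+347/5,45+306/5),.129)) 
s=state();print(s['tool_pos'],s['joint_pos'].round(2))
E
```

```text
[0.53164986 0.2014526  0.163     ]
0.04226271066776882 -22.55689735881232
-21.994688830040555
deck [0.5316966  0.20194924 0.129     ]
[0.53631663 0.13712538 0.35513002] [ 0.12 -0.16  1.62 -0.    1.69  0.03]
```

>>> play_rows:
  linear:
    - [-0.003, 0.014, 0]
    - [0, 0.02, -0.01]
    - [0, 0.02, -0.02]
    - [0, 0.01, -0.02]
    - [0, 0, -0.02]
    - [0, 0, -0.03]
    - [0, 0, -0.02]
    - [0, 0, 0]
  turn: [10, 10, 10, 10, 10, 10, 2.3, 0]

```text
time: 23.5
tool_pos: [0.5323, 0.201, 0.2331]
tool_rot: [-0.002, 0.195, 0.981, -0.001]
contact_force: [-0.1, -0.5, -0.3]
gripper_width: 0.467
grasp_force: 0.0
```

>>> play_rows:
  linear:
    - [0, 0, -0.03]
    - [0, 0.001, -0.035]
    - [0, 0, -0.02]
    - [0, 0, -0.01]
    - [0, 0, -0.002]
    - [0, 0, 0]
  turn: [0, 0, 0, 0, 0, 0]

```text
time: 24.25
tool_pos: [0.534, 0.2034, 0.1396]
tool_rot: [0.001, 0.194, 0.981, 0.0]
contact_force: [0.9, 0.5, 0.1]
gripper_width: 0.47
grasp_force: 0.0
```

>>> play_rows:
  linear:
    - [0, 0, 0]
    - [0, 0, 0]
    - [0, 0, 0]
    - [0, 0, 0]
    - [0, 0, 0]
    - [0, 0, 0]
  turn: [0, 0, 0, 0, 0, 0]
  hand: 0.0

```text
time: 25.0
tool_pos: [0.5336, 0.203, 0.1392]
tool_rot: [0.001, 0.194, 0.981, -0.0]
contact_force: [-0.5, -2.5, 5.1]
gripper_width: 0.15
grasp_force: 62.5
```

>>> play_rows:
  linear:
    - [0, 0, -0.002]
    - [0, 0, -0.002]
    - [0, 0, -0.002]
    - [0, 0, 0]
    - [0, 0, 0]
  turn: [0, 0, 0, 0, 0]

```text
time: 25.62
tool_pos: [0.5338, 0.2031, 0.1339]
tool_rot: [0.001, 0.194, 0.981, -0.0]
contact_force: [-2.2, -2.9, 8.8]
gripper_width: 0.148
grasp_force: 63.0
```

>>> play_rows:
  linear:
    - [0, 0, -0.0015]
    - [0, 0, 0]
    - [0, 0, 0]
  turn: [0, 0, 0]

```text
time: 26.0
tool_pos: [0.5339, 0.2031, 0.1338]
tool_rot: [0.001, 0.194, 0.981, -0.0]
contact_force: [-6.3, -4.5, 14.9]
gripper_width: 0.149
grasp_force: 63.9
```

>>> play_rows:
  linear:
    - [0, 0, 0]
    - [0, 0, 0]
    - [0, 0, 0]
    - [0, 0, 0]
  turn: [4, 4, 4, 0]

```text
time: 26.5
tool_pos: [0.5339, 0.2037, 0.1337]
tool_rot: [0.001, 0.09, 0.996, 0.001]
contact_force: [-5.2, -2.3, 13.5]
gripper_width: 0.152
grasp_force: 63.8
```

Turns freely at the solid stop. Continue to 60°.

>>> play_rows:
  linear:
    - [0, 0, 0]
    - [0, 0, 0]
    - [0, 0, 0]
    - [0, 0, 0]
    - [0, 0, 0]
    - [0, 0, 0]
    - [0, 0, 0]
    - [0, 0, 0]
  turn: [8, 8, 8, 8, 8, 8, 0, 0]

```text
time: 27.5
tool_pos: [0.5344, 0.2049, 0.1338]
tool_rot: [0.002, -0.322, 0.947, 0.001]
contact_force: [-2.7, 1.6, 10.6]
gripper_width: 0.149
grasp_force: 63.4
```

```bash
python3 - <<'E'
from h import *
s=state();print(s['tool_pos'].round(4),s['tool_rot'].round(3),s['contact_force'].round(1),s['ft_torque'].round(2),s['joint_pos'].round(2))
k=cam('wrist'); grab_frame('wrist')
for n in('scene','side'):
    grab_frame(n)
    for d in trace(n,'cap_grip')[:1]:
        r=d['region'];pt=np.argwhere(r)[:,::-1].astype(float);print(n,d['p'],r.sum(),d['location'])
E
```

```text
[0.5344 0.2049 0.1338] [ 0.002 -0.322  0.947  0.001] [-2.7  1.6 10.6] [0.33 0.74 0.02] [ 0.23  0.01  1.83  0.    1.3  -1.99]
scene 0.57 345 [326.9, 228.7]
side 0.72 441 [240.2, 228.6]
```

>>> play_rows:
  linear:
    - [0, 0, 0.004]
    - [0, 0, 0.006]
    - [0, 0, 0.01]
    - [0, 0, 0.015]
    - [0, 0, 0.015]
    - [0, 0, 0.015]
    - [0, 0, 0.014]
    - [0, 0, 0.004]
  turn: [0, 0, 0, 0, 0, 0, 0, 0]

```text
time: 28.75
tool_pos: [0.5339, 0.2034, 0.2156]
tool_rot: [0.001, -0.322, 0.947, -0.0]
contact_force: [-0.4, -0.6, -0.6]
gripper_width: 0.148
grasp_force: 61.8
```

>>> play_rows:
  linear:
    - [0, -0.001, 0]
    - [0, 0, 0]
    - [0, 0, 0]
  turn: [0, 0, 0]

```text
time: 29.12
tool_pos: [0.5329, 0.2021, 0.213]
tool_rot: [-0.001, -0.322, 0.947, 0.0]
contact_force: [0.8, -0.5, -1.1]
gripper_width: 0.152
grasp_force: 61.8
```

```bash
python3 - <<'E'
from h import *
s=state();print(s['tool_pos'].round(4),s['contact_force'].round(1),s['grasp_force'])
for n in('scene','side'):
    im=snap(n,n+'_f.png'); k=cam(n)
    print(n,'expect cap',proj(k,[.534,.203,.2]).round(), 'closed',proj(k,[.534,.203,.127]).round())
    for t in('cap','tray','block1','jar'):
        for d in trace(n,t)[:3]: print(t,round(d['p'],2),np.round(d['location']),d['region'].sum())
E
```

```text
[0.5329 0.2021 0.213 ] [ 0.8 -0.5 -1.1] 61.768823862075806
scene expect cap [329. 202.] closed [326. 225.]
cap 0.94 [330. 209.] 387
tray 0.71 [216. 168.] 489
tray 0.7 [253. 236.] 1280
tray 0.56 [179. 183.] 86
block1 0.57 [178. 193.] 84
block1 0.5 [179. 184.] 72
block1 0.44 [174. 200.] 3935
jar 0.67 [321. 248.] 1265
side expect cap [236. 201.] closed [238. 223.]
cap 0.82 [241. 201.] 469
tray 0.93 [446. 198.] 1676
tray 0.76 [300. 303.] 2446
tray 0.57 [291. 210.] 1716
jar 0.8 [241. 249.] 1545
jar 0.72 [369. 150.] 58
```

```bash
python3 -c "
from plant import *
print(job_done())"
```

```text
the job is handed in; nothing more can be done
None
```

The job is handed in, with no verdict returned: the blocks were tipped into the top basket, the empty tray stands flat on the shelf a couple of centimetres from its old spot, and the freed cap is held about 7 cm above the jar.

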